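Post a paint tube through the drop-box flap

ROBOT

A 7-joint arm with a two-finger parallel gripper is mounted at the origin on a cart in front of the work surface, level with it; the furniture and walls round the work are solid. World frame = base frame: x ahead of the robot, y to its left, z up, the work surface at z = 0. Lengths are in mm, angles in rad, forces in N, time in s.
With the tool pointing down it reaches from about 400 to 900 mm from the base axis. Payload 5.5 kg.
Tool frame: the origin (TCP) lies at the very end of the fingers, on their centre line; the grasp point (between the pads) lies 19 mm behind it; z points along the fingers, y is the line along which they close (so a half turn about z gives the same grasp; the last joint's range is limited). The gripper opens to 92 mm and grips with 3 to 60 N. Pads are 19 mm wide; open, the fingers measure 130 mm over their backs; the gripper's body (75 mm by 190 mm) begins 47 mm behind the grasp point.
Start: joints at [1.558, 0.501, -0.427, 1.55, 0.221, 1.138, -0.21], TCP at [177.04, -625.425, 226.729] pointing down, gripper open.
Joint ranges: [-2.88, 2.88], [-0.31, 2.03], [-1.54, 1.56], [0.2, 2.42], [-1.41, 4.55], [0.19, 2.02], [-2.57, 2.57]. Speed limits (rad/s): [2.57, 2.57, 3.14, 3.14, 3.14, 3.14, 3.14].

INTERFACE

Orientations are given as a rotation vector (axis times angle).
In Python, from bench import ctrl gives the robot as it stands.
- The arm moves only by the shell command python3 -m jog 'ROWS' [FORCE]. ROWS is text: rows parted by semicolons, each of 5 numbers parted by spaces: the closure, from 0 (fully open) to 1 (shut), then the shift along the tool's x, y, z in units of 3 cm (1.0 is 3 cm), then the turn about the tool's z in units of 0.08 rad (1.0 is 0.08 rad). A call has exactly 8 rows; each row shifts and turns the commanded pose from where the row before left it, along the tool's axes as they then stand; what a row does not reach is not made up. A row lasts 1/8 s, in which the tool goes at most 62.5 mm and 10.7 degrees, less where a joint would pass 70% of its speed; a pose out of reach is approached as far as the arm can. A call with a number of a shift or a turn outside -1 to 1 is refused whole. A call with a gripper value outside its range is refused whole. The fingers move at their own pace and stop on an object; FORCE is the grip in N (left out, the last holds). Time passes only in rows, so rows that do not move let the fingers close, or fill a call up. It gives the time, the measured TCP pose, the force, the opening and the grip force at its end, in the units of the state.
- ctrl.get_state(): the state, without advancing time (a new reading comes with each control period).
- ctrl.read_camera(name): name is "scene" or "top"; returns the picture (384x512x3 uint8, red, green, blue); there is no depth.
- ctrl.camera_model(name): a dict with "mtx" (3x3 intrinsics, pixels), "R" (3x3) and "t" (3): a world point X has camera coordinates R X + t. Camera axes: x right, y down, z forward; pixel columns grow to the right and rows downward; lengths in mm; the calibration is good to about 2 mm. A picture is of the moment at which its call begins. camera_model takes no time and is no camera call.
- ctrl.hand_in(): hands the job in; it is judged then, once.
The state is a dict: "time": time; "q": joint angles; "dq": joint speeds; "effort": joint torques, N m; "tcp_pos": TCP position; "ee_rot": TCP orientation; "ft_force": force on the tool from outside, world axes, zero at the start; "moment": the same for the moment, N m; "opening": opening from 0.0 (shut) to 1.0 (fully open); "grip_force": force on a finger pad.
Only numpy, scipy, OpenCV 4.12 (cv2) and the standard library are available. Lean on these libraries where they do the work, as an engineer would, in place of code of your own. Each camera call takes 0.05 s, during which the arm holds its last target. There are 200 camera calls.

TASK

Put the blue paint tube away in the drop box: with closed fingers push it from behind along the raised white deck, so that it shoves the orange flap open and drops into the box, then draw the hand back so that the flap falls shut behind it. Only slide the tube, never pick it up, and leave the yellow bottle, the white-lidded jar and the black pocket tool where they are.

Things in the scene. Friction and masses are not known exactly. Their poses are not given: they have to be found in the camera images.
- drop_box: Fixed plywood drop box with a raised level white loading deck. Origin on the bench top under the deck's inner edge; x runs along the deck into the box, z up. Deck top 130 mm above the bench, x = -265 to 0 mm, 72 mm clear between rails 22 mm high (x = -255 to -10 mm); outer end open. The box behind: x = 0 to 145 mm inside, 100 mm wide, floor at 8 mm, clear roof with its top at 208 mm.
- deck_mouth (a point): Middle of the deck's inner edge, on the deck top (130 mm up), axes as the drop box. Cheeks 72 mm apart stand here, with an aluminium lintel across, x = -2 to 22 mm, underside 199 mm and top 209 mm above the bench. Just inside hangs the flap, and the floor drops 122 mm: what passes this edge with its centre of mass tips in by itself.
- flap (a joint): Hinge of the orange flap under the lintel; axis along y of the drop box at x = 10 mm, 194 mm above the bench. Plate 66 mm wide, hanging to about 3 mm above deck level. 0 rad = shut, kept on its stop by its own weight (30 g); grows to 1.35 rad as the lower edge swings into the box. No spring or latch: it falls shut when nothing props it.
- flap_edge (a point): Middle of the flap's lower edge, about 17 mm inside the deck's edge when shut.
- tube_center (a point): Centre, half-way up, of the loose blue paint tube (about 60 g): 110 mm long, 38 mm wide, 27 mm high, lying on the deck between the rails. Its own y axis runs along it towards the small black cap (y = +39 to +55 mm, 18 mm wide), which points roughly to the flap; the flat rear end to push is at y = -55 mm. z up.
- yellow_bottle: Loose yellow squeeze bottle with a pale cap, 46 mm across, 108 mm tall, standing on the bench beside the deck; origin at the middle of its foot. Bystander.
- white_jar: Loose glass jar with a white lid, 70 mm across, 110 mm tall, standing on the bench on the other side of the deck; origin at the middle of its foot. Bystander.
- pocket_tool: Loose folding pocket tool with black scales, 18 x 91 x 14 mm, lying on the bench beside the deck, below deck height; origin at the middle of its underside. Bystander.
Not all that is in view belongs to the job. Of the things like the part that bears tube_center, leave any that is red; of the rest the smaller one is meant.

How it is judged:
By the outcome, as a careful person would: the job done as asked, in the order asked, and still so for the second after the job is handed in, with the robot touching nothing.
It also fails if it takes over 42 s, if anything falls off the work surface, if the arm or the gripper's body presses on something with over 40 N, if the wrist force passes 120 N, or if a joint passes its speed limit or range.

## Working session

There is one attempt and no reset: what is moved stays moved. The work goes in short steps, Python scripts to look and compute and a shell command to move; the robot and the scene stay as the last step left them, time stands still between calls to the robot, and variables do not carry over. Pictures are saved under pics/ and viewed, at most 10 in all, crops included, and the job is handed in when it is done.

```bash
mkdir -p pics; ls; python3 - <<'E'
from bench import ctrl
import cv2,numpy as np
for n in("scene","top"):
    im=ctrl.read_camera(n); cv2.imwrite(f"pics/{n}0.png",im[:,:,::-1]); m=ctrl.camera_model(n)
    print(n,np.round(m["mtx"],1).tolist(),np.round(m["R"],3).tolist(),np.round(m["t"],1))
s=ctrl.get_state();print(s["time"],s["tcp_pos"],s["ee_rot"],s["opening"],s["ft_force"])
E
```

```text
pics
scene [[467.5, 0.0, 247.9], [0.0, 467.5, 187.9], [0.0, 0.0, 1.0]] [[-0.464, -0.886, 0.011], [-0.498, 0.25, -0.831], [0.733, -0.391, -0.557]] [300.4 381.1 843.3]
top [[441.6, 0.0, 254.6], [0.0, 441.6, 188.6], [0.0, 0.0, 1.0]] [[0.024, -1.0, 0.003], [-0.993, -0.024, -0.114], [0.114, 0.0, -0.994]] [  41.8  577.4 1185.1]
0.1 [ 176.7973852  -624.84959798  225.79342077] [-3.11008905e+00 -4.31671946e-01  2.92039569e-04] 0.9979846181237569 [ 0.02739347  0.24330981 -0.28199659]
```

View pics/scene0.png

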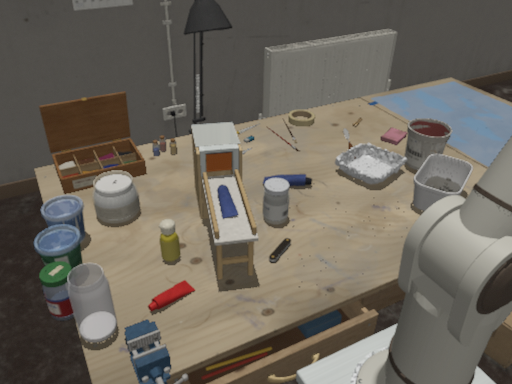

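View pics/top0.png

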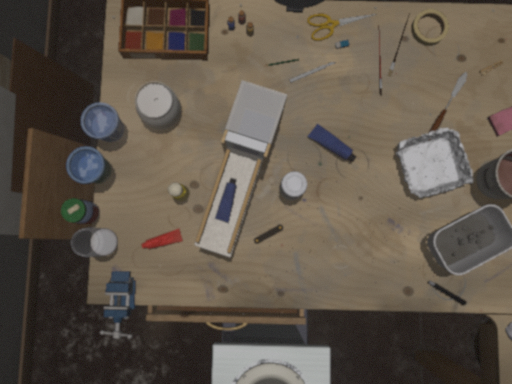

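Candidates for the tube are red at top (162,239), a larger blue one on the bench at (332,143), and a smaller blue one on the deck at (227,200). Red is excluded, and the deck tube is the smaller blue, so it is the one meant. Next I measure it and confirm in a crop.

```bash
cat > h.py <<'E'
import cv2,numpy as np
from bench import ctrl
def ray(n,u,v,z):
    m=ctrl.camera_model(n);R=np.array(m["R"]);t=np.array(m["t"]);c=-R.T@t
    d=R.T@np.linalg.inv(m["mtx"])@np.array([u,v,1.]);return c+d*(z-c[2])/d[2]
def proj(n,X):
    m=ctrl.camera_model(n);p=np.array(m["mtx"])@(np.array(m["R"])@np.array(X,float)+np.array(m["t"]));return p[:2]/p[2]
def blue(im):
    h=cv2.cvtColor(im,cv2.COLOR_RGB2HSV);return cv2.inRange(h,(105,90,30),(130,255,255))
def blobs(im,amin=80):
    n,l,s,c=cv2.connectedComponentsWithStats(blue(im));return [(l==i,s[i],c[i]) for i in range(1,n) if s[i,4]>amin]
E
python3 - <<'E'
from h import *
for n in("top","scene"):
    im=cv2.imread(f"pics/{n}0.png")[:,:,::-1].copy()
    for m,s,c in blobs(im):
        r=cv2.minAreaRect(np.argwhere(m)[:,::-1].astype(np.float32)); P=cv2.boxPoints(r)
        print(n,s.tolist(),np.round(c,1),np.round(r[1],1),r[2],[np.round(ray(n,*p,143)[:2]).tolist() for p in P],np.round(ray(n,*c,145)[:2],1))
    h=cv2.cvtColor(im,cv2.COLOR_RGB2HSV)
    if n=="top":
        w=cv2.inRange(h,(0,0,150),(40,60,255)); w[:,:190]=0;w[:,280:]=0;w[:145]=0;w[262:]=0
        k,l,s,c=cv2.connectedComponentsWithStats(w);i=1+s[1:,4].argmax();print("deck",s[i],cv2.boxPoints(cv2.minAreaRect(np.argwhere(l==i)[:,::-1].astype(np.float32))))
a=cv2.imread("pics/top0.png")[70:270,180:370];b=cv2.imread("pics/scene0.png")[110:290,150:310]
a=cv2.resize(a,None,fx=3,fy=3,interpolation=cv2.INTER_CUBIC)[:, :400];b=cv2.resize(b,(400,450),interpolation=cv2.INTER_CUBIC)
o=np.zeros((600,800,3),np.uint8);o[:,:400]=a;o[:450,400:]=b;cv2.imwrite("pics/crop1.png",o)
E
```

```text
top [169, 33, 15, 16, 228] [176.2  40.6] [15. 14.] 90.0 [[967.0, 288.0], [968.0, 252.0], [927.0, 250.0], [926.0, 287.0]] [945.9 268.3]
top [310, 126, 41, 31, 426] [329.7 140.7] [43.6 12.7] 30.141386032104492 [[702.0, -81.0], [731.0, -97.0], [677.0, -193.0], [648.0, -177.0]] [ 690.1 -132. ]
top [71, 151, 29, 29, 354] [ 82.3 165.3] [28.7 25.8] 61.927513122558594 [[627.0, 534.0], [659.0, 479.0], [596.0, 440.0], [563.0, 496.0]] [612.  489.8]
top [107, 284, 21, 7, 83] [115.5 287.2] [20.  6.] 0.0 [[306.0, 410.0], [320.0, 411.0], [321.0, 362.0], [307.0, 361.0]] [313.4 388.7]
top [104, 311, 22, 11, 112] [115.1 314.4] [10. 21.] 90.0 [[256.0, 414.0], [257.0, 363.0], [233.0, 362.0], [232.0, 412.0]] [248.8 385.8]
deck [ 195  153   61  103 2083] [[194.50061 244.55377]
 [224.64279 150.77805]
 [258.95493 161.80695]
 [228.81274 255.58267]]
scene [274, 175, 32, 11, 195] [294.5 179.1] [10. 31.] 90.0 [[576.0, -36.0], [540.0, -108.0], [501.0, -82.0], [535.0, -13.0]] [533.1 -71.1]
scene [218, 186, 20, 32, 372] [226.  202.4] [31.5 14.3] 75.96376037597656 [[592.0, 121.0], [591.0, 84.0], [469.0, 123.0], [472.0, 156.0]] [519.5 126.6]
scene [47, 233, 13, 11, 93] [ 53.  237.9] [ 9.2 12.1] 75.96376037597656 [[587.0, 517.0], [586.0, 494.0], [553.0, 494.0], [554.0, 518.0]] [567.3 505.3]
```

View pics/crop1.png

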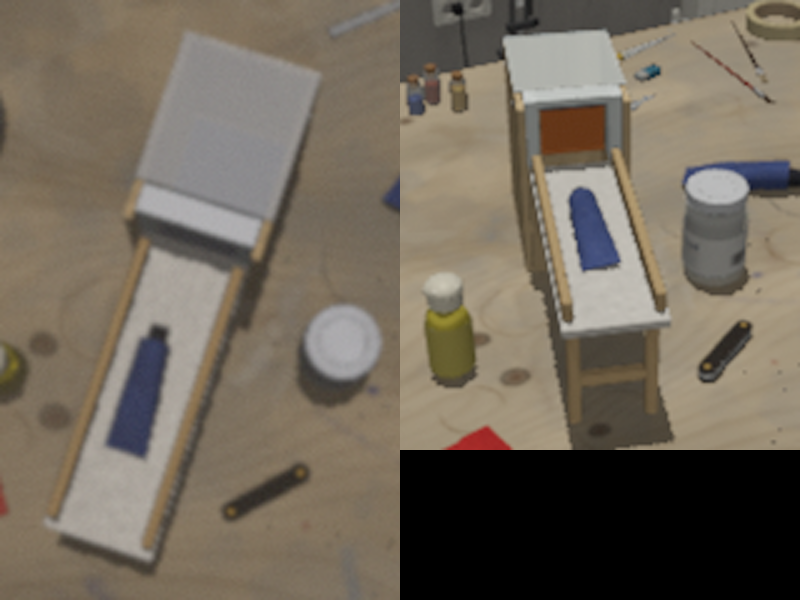

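The crop shows the smaller blue tube on the deck: rear edge at top pixels (216,219)–(229,222), black cap at (233,179) pointing to the flap, which is shut. The deck's outer corners are at (195.7,244) and (231.7,256). That confirms the target.

```bash
python3 - <<'E'
from h import *
from scipy.spatial.transform import Rotation as Ro
f=lambda x,y:(180+x/3,70+y/3)
A=ray("top",*f(46,523),130);B=ray("top",*f(155,559),130)
L1=ray("top",*f(54,515),152);L2=ray("top",*f(143,243),152)
R1=ray("top",*f(151,545),152);R2=ray("top",*f(241,270),152)
print("outer",A,B,np.linalg.norm(A-B));
for a,b in((L1,L2),(R1,R2)): print("rail",a,b,np.linalg.norm(b-a),np.arctan2(*(b-a)[1::-1]))
d=(L2-L1)+(R2-R1);d/=np.linalg.norm(d);M=(A+B)/2+265*d;M[2]=130
print("dir",d,np.arctan2(d[1],d[0]),"mouth",M)
y=np.array([-d[1],d[0],0])
g=lambda P:np.round([(P-M)@d,(P-M)@y],1)
for k,v in dict(rearL=(108,447),rearR=(147,457),cap=(159,326),sh1=(138,338),sh2=(167,345)).items():
    P=ray("top",*f(*v),145);print(k,P,g(P))
print("rail mid",g((L1+L2+R1+R2)/4))
for n,u in (("deckend scene",(150+562/2.5,110+330/2.5)),("r",(150+668/2.5-160,110+320/2.5))):0
A2=ray("scene",150+160/2.5,110+332/2.5,130);B2=ray("scene",150+266/2.5,110+322/2.5,130);print("scene outer",g(A2),g(B2),"top",g(A),g(B))
s=ctrl.get_state();T=Ro.from_rotvec(s["ee_rot"]).as_matrix();print(np.round(T,3))
print("tool x yaw",np.arctan2(T[1,0],T[0,0]))
for x,yy in((-235,0),(-205,0),(-40,0)): print(x,M+x*d)
E
```

```text
outer [421.3777094  200.18445398 130.        ] [393.86026981 108.53771511 130.        ] 95.68873614851387
rail [428.34291983 191.041313   152.        ] [655.91942651 125.24440301 152.        ] 236.89723459729 -0.28144545877128774
rail [405.94152749 111.08085901 152.        ] [634.9950052   42.76096588 152.        ] 239.02531967124466 -0.2898693341088324
dir [ 0.95947131 -0.28180634  0.        ] -0.28567623020746374 mouth [661.87888572  79.68240467 130.        ]
rearL [485.15729681 149.39549475 145.        ] [-189.2   17.1]
rearR [477.67171326 116.89468772 145.        ] [-187.2  -16.2]
cap [587.14320174 110.16712297 145.        ] [-80.3   8.2]
sh1 [576.61363243 127.40301158 145.        ] [-95.3  21.8]
sh2 [571.30663725 103.02538101 145.        ] [-93.5  -3.1]
rail mid [-136.    -0.5]
scene outer [-270.4   50.3] [-274.1  -41.3] top [-264.7   47.8] [-265.3  -47.8]
[[ 0.962  0.272 -0.   ]
 [ 0.272 -0.962  0.002]
 [ 0.    -0.002 -1.   ]]
tool x yaw 0.2758322828431291
-235 [436.40312879 145.90689437 130.        ]
-205 [465.18726797 137.4527042  130.        ]
-40 [623.50003348  90.95465823 130.        ]
```

```bash
python3 -m jog '1 0.5 -1 0 1;1 0.5 -1 0 1;1 0.5 -1 0 1;1 0.5 -1 0 1;1 0.5 -1 0 1;1 0.5 -1 0 1;1 0.5 -1 0 1;1 0.5 -1 0 0' 20; cat >> h.py <<'E'
from scipy.spatial.transform import Rotation as Ro
M=np.array([661.9,79.7,130]);D=np.array([.9595,-.2818,0]);Y=np.array([.2818,.9595,0])
def st():
    s=ctrl.get_state();p=np.array(s["tcp_pos"])-M;T=Ro.from_rotvec(s["ee_rot"]).as_matrix()
    print("t",s["time"],"deck",np.round([p@D,p@Y,p[2]+130],1),"yawerr",round(np.arctan2(T[:,0]@Y,T[:,0]@D),4),"tilt",np.round(T[:2,2],3),"F",np.round(s["ft_force"],1),"op",round(s["opening"],2))
E
python3 -c "from h import *;st()"
```

```text
time: 1.1
tcp_pos: [296.2, -388.8, 226.5]
ee_rot: [-3.11, 0.446, 0.001]
ft_force: [-0.2, 0.3, -0.3]
opening: 0.178
grip_force: 0.0
t 1.1 deck [-218.8 -552.5  226.5] yawerr 0.0004 tilt [-0.001  0.   ] F [-0.2  0.3 -0.3] op 0.18
```

```bash
python3 -m jog '1 0.2 -1 0 0;1 0.2 -1 0 0;1 0.2 -1 0 0;1 0 -1 0 0;1 0 -1 0 0;1 0 -1 0 0;1 0 -1 0 0;1 0 -1 0 0'; python3 -m jog '1 0 -1 0 0;1 0 -1 0 0;1 -0.3 -1 0 0;1 -0.3 -1 0 0;1 -0.3 -1 0 0;1 -0.3 -1 0 0;1 -0.3 -1 0 0;1 0 -1 0 0';python3 -c "from h import *;st()"
```

```text
time: 2.1
tcp_pos: [380.5, -163.6, 226.6]
ee_rot: [3.11, -0.445, -0.001]
ft_force: [0.5, -0.1, -0.8]
opening: 0.005
grip_force: 0.0
time: 3.1
tcp_pos: [404.0, 79.2, 226.6]
ee_rot: [3.109, -0.444, -0.0]
ft_force: [0.5, -0.2, -0.6]
opening: 0.004
grip_force: 0.0
t 3.1 deck [-247.3  -73.2  226.6] yawerr 0.0016 tilt [-0.    -0.001] F [ 0.5 -0.2 -0.6] op 0.0
```

```bash
python3 -m jog '1 0.4 -1 0 0;1 0 -1 0 0;1 0 -0.5 0 0;1 0 0 0.8 0;1 0 0 0.8 0;1 0 0 0 0;1 0 0 0 0;1 0 0 0 0';python3 - <<'E'
from h import *
st()
a=ctrl.read_camera("top")[130:270,180:290,::-1];b=ctrl.read_camera("scene")[110:290,130:310,::-1]
o=np.zeros((520,800,3),np.uint8)
o[:,:400]=cv2.resize(a,(409,520),interpolation=2)[:,:400];o[:400,400:]=cv2.resize(b,(400,400),interpolation=2);cv2.imwrite("pics/c2.png",o)
E
```

```text
time: 4.1
tcp_pos: [437.9, 147.2, 179.7]
ee_rot: [-3.109, 0.445, -0.003]
ft_force: [0.2, 0.4, 0.1]
opening: 0.005
grip_force: 0.0
t 4.1 deck [-233.9    1.7  179.7] yawerr 0.0013 tilt [0.002 0.   ] F [0.2 0.4 0.1] op 0.0
```

View pics/c2.png

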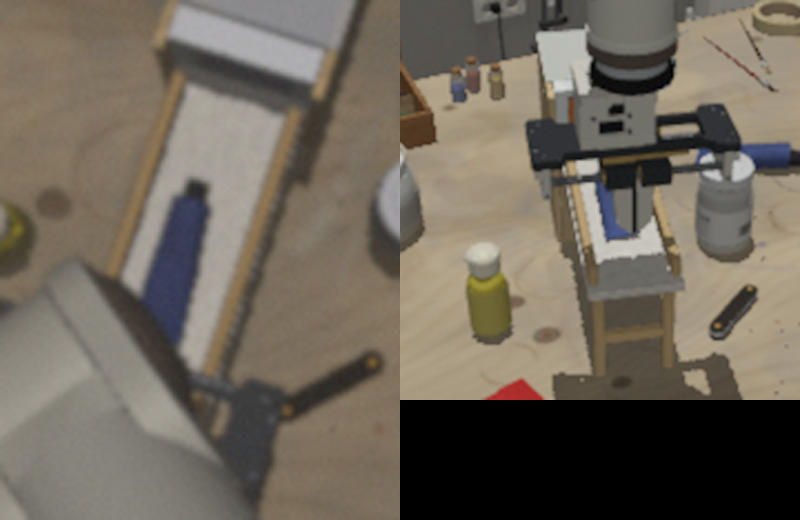

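The picture shows the fingers closed, centred between the rails behind the tube's rear end, with bottle and jar clear. Next I lower the hand and approach.

```bash
python3 -m jog '1 0 0 0.65 0;1 0 0 0.6 0;1 0 0 0 0;1 0.3 0 0 0;1 0.3 0 0 0;1 0.3 0 0 0;1 0.3 0 0 0;1 0.3 0 0 0'; python3 -c "from h import *;st()";  python3 -m jog '1 0.3 0 0 0;1 0.3 0 0 0;1 0.3 0 0 0;1 0.3 0 0 0;1 0.3 0 0 0;1 0.3 0 0 0;1 0 0 0 0;1 0 0 0 0';python3 - <<'E'
from h import *
st()
a=ctrl.read_camera("top")[130:270,180:290,::-1];b=ctrl.read_camera("scene")[110:290,130:310,::-1]
o=np.zeros((520,800,3),np.uint8)
o[:,:400]=cv2.resize(a,(409,520),interpolation=2)[:,:400];o[:400,400:]=cv2.resize(b,(400,400),interpolation=2);cv2.imwrite("pics/c3.png",o)
E
```

```text
time: 5.2
tcp_pos: [481.1, 134.1, 141.2]
ee_rot: [-3.11, 0.445, -0.0]
ft_force: [-0.2, 0.5, -0.4]
opening: 0.001
grip_force: 0.0
t 5.2 deck [-188.8    1.3  141.2] yawerr 0.0012 tilt [0. 0.] F [-0.2  0.5 -0.4] op 0.0
time: 6.2
tcp_pos: [532.2, 119.4, 141.2]
ee_rot: [-3.11, 0.445, -0.0]
ft_force: [0.4, 0.1, -0.3]
opening: 0.008
grip_force: 0.0
t 6.2 deck [-135.6    1.5  141.2] yawerr 0.0016 tilt [0. 0.] F [ 0.4  0.1 -0.3] op 0.01
```

View pics/c3.png

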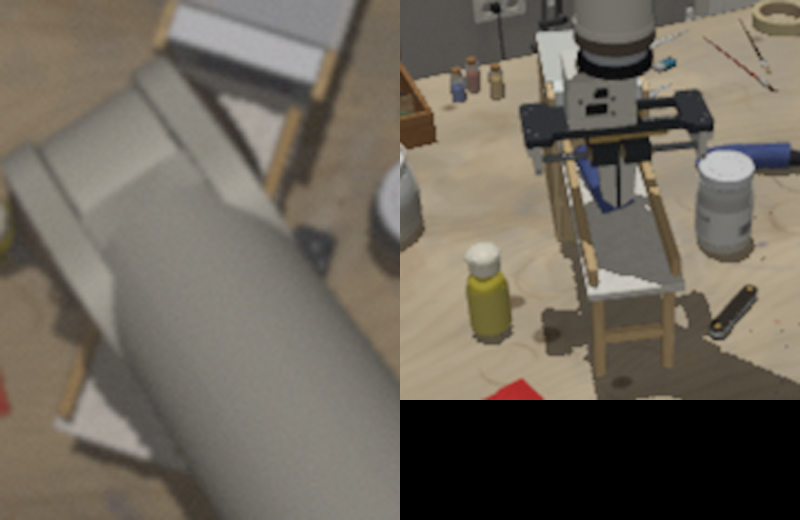

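The tube is ahead of the fingers with its nose leaning toward the left (+y) rail, at crop pixel (585,165). I'll move the pusher about 8 mm toward +y so it bears on the trailing corner and squares the tube up, then push on.

```bash
python3 -m jog '1 -0.3 0 0 0;1 0 -0.27 0 0;1 0.3 0 0 0;1 0.3 0 0 0;1 0.3 0 0 0;1 0.3 0 0 0;1 0 0 0 0;1 0 0 0 0';python3 - <<'E'
from h import *
st()
b=ctrl.read_camera("scene")[110:250,170:290,::-1]
cv2.imwrite("pics/c4.png",cv2.resize(b,None,fx=4,fy=4,interpolation=2))
E
```

```text
time: 7.3
tcp_pos: [560.7, 119.3, 141.1]
ee_rot: [-3.11, 0.445, -0.001]
ft_force: [0.1, -0.5, 0.6]
opening: 0.004
grip_force: 0.1
t 7.3 deck [-108.3    9.4  141.1] yawerr 0.0012 tilt [0. 0.] F [ 0.1 -0.5  0.6] op 0.0
```

View pics/c4.png

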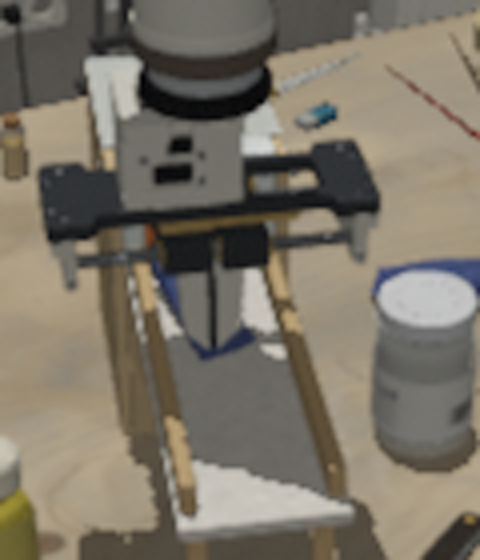

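The tube is ahead of the fingers, its rear edge under the fingertips at crop pixel (205,350), roughly straight. I push on through the flap.

```bash
python3 -m jog '1 0.25 0 0 0;1 0.25 0 0 0;1 0.25 0 0 0;1 0.25 0 0 0;1 0.25 0 0 0;1 0.25 0 0 0;1 0 0 0 0;1 0 0 0 0';python3 - <<'E'
from h import *
st()
b=ctrl.read_camera("scene")[110:250,170:290,::-1]
cv2.imwrite("pics/c5.png",cv2.resize(b,None,fx=4,fy=4,interpolation=2))
E
```

```text
time: 8.35
tcp_pos: [584.2, 112.0, 140.2]
ee_rot: [3.103, -0.432, -0.055]
ft_force: [-52.9, 3.1, 41.1]
opening: 0.005
grip_force: 29.4
t 8.35 deck [-83.7   9.1 140.2] yawerr 0.0086 tilt [-0.036 -0.003] F [-52.9   3.1  41.1] op 0.0
```

View pics/c5.png

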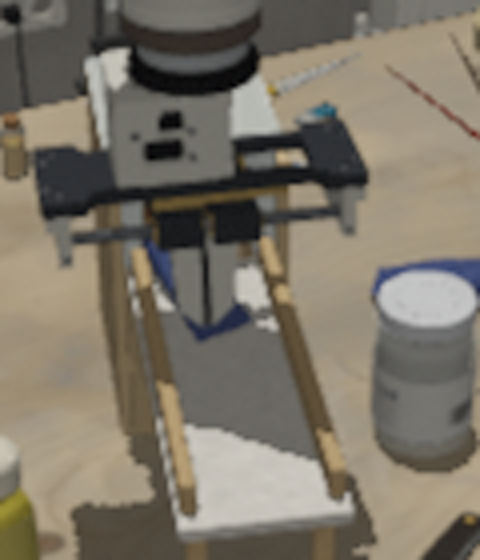

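Something is jammed: 53 N back and 41 N up at the fingertips. I'll back off to see why.

```bash
python3 -m jog '1 -0.5 0 0 0;1 -0.5 0 0 0;1 -0.5 0 0 0;1 0 0 -0.5 0;1 0 0 -1 0;1 0 0 -1 0;1 -1 0 -1 0;1 -1 0 0 0';python3 - <<'E'
from h import *
st()
s=ctrl.read_camera("scene");t=ctrl.read_camera("top")
cv2.imwrite("pics/s6.png",s[:,:,::-1]);cv2.imwrite("pics/t6.png",t[:,:,::-1])
a=t[130:260,190:290,::-1];b=s[120:250,180:280,::-1]
cv2.imwrite("pics/c6.png",np.hstack([cv2.resize(a,(400,520),interpolation=2),cv2.resize(b,(400,520),interpolation=2)]))
for x in((-74,28,141),(-74,-10,141),(-74,28,130),(-74,-10,130)): print(x,(proj("scene",M+x[0]*D+x[1]*Y+[0,0,x[2]-130])-[170,110])*4)
E
```

```text
time: 9.4
tcp_pos: [505.1, 137.4, 249.9]
ee_rot: [-3.107, 0.446, -0.01]
ft_force: [0.1, 0.4, 0.3]
opening: 0.001
grip_force: 0.0
t 9.4 deck [-166.7   11.1  249.9] yawerr 0.0006 tilt [0.006 0.002] F [0.1 0.4 0.3] op 0.0
(-74, 28, 141) [167.81442891 308.38521468]
(-74, -10, 141) [228.67443334 302.29163425]
(-74, 28, 130) [168.37210185 323.13404714]
(-74, -10, 130) [228.90945766 316.99126336]
```

View pics/c6.png

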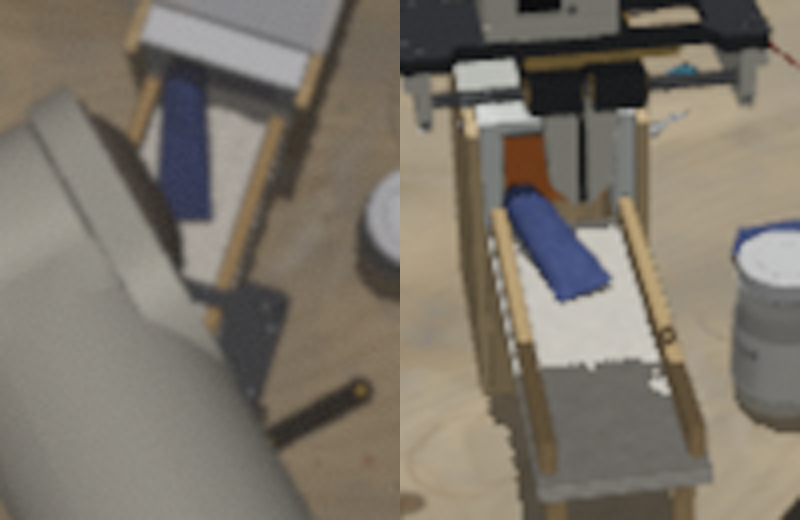

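The tube has yawed: its nose sits against the left cheek at the scene crop's (515,190), with the rear at top crop (162,212)–(210,220). I'll compute its deck pose.

```bash
python3 - <<'E'
from h import *
g=lambda P:np.round([(P-M)@D,(P-M)@Y],1)
for k,v in dict(rearL=(162,212),rearR=(210,220),noseL=(165,75),noseR=(205,82),railRa=(283,120),railRb=(212,320),railLa=(155,85),railLb=(140,140)).items():
    z=152 if 'rail' in k else 148
    print(k,g(ray("top",190+v[0]/4,130+v[1]/4,z)))
for k,v in dict(rearL=(560,300),rearR=(610,282),rearRtop=(600,265)).items(): print(k,g(ray("scene",180+(v[0]-400)/4,120+v[1]/4,132 if 'top' not in k else 150)))
E
```

```text
rearL [-93.   10.5]
rearR [-88.6 -19.6]
noseL [-9.6 35.7]
noseR [-6.2 10.3]
railRa [-15.1 -44. ]
railRb [-147.9  -40.2]
railLa [-18.4  39.2]
railLb [-54.4  37.3]
rearL [-98.6  11.8]
rearR [-84.8 -21.5]
rearRtop [-91.6 -14.3]
```

The tube is yawed about 18°, with its rear centre at (-92,-5). I'll press the fingertips lightly on its top near the rear and tow it back while turning. It only slides, and this frees and straightens it.

```bash
python3 -m jog '1 1 0.35 0.5 0;1 1 0 0.8 0;1 1 0 0.8 0;1 0.1 0 0.75 0;1 0 0 0 0;1 0 0 0.1 0;1 0 0 0 0;1 0 0 0 0'; python3 -c "from h import *;st()"
```

```text
time: 10.5
tcp_pos: [589.4, 100.4, 158.8]
ee_rot: [-3.11, 0.444, -0.003]
ft_force: [-0.9, 0.4, 0.5]
opening: 0.006
grip_force: 0.0
t 10.5 deck [-75.4  -0.6 158.8] yawerr 0.002 tilt [ 0.002 -0.   ] F [-0.9  0.4  0.5] op 0.01
```

```bash
python3 -m jog '1 0 0 0.07 0;1 0 0 0 0;1 0 0 0.07 0;1 0 0 0 0;1 0 0 0.07 0;1 0 0 0 0;1 0 0 0 0;1 0 0 0 0'; python3 -c "from h import *;st()"
```

```text
time: 11.5
tcp_pos: [589.2, 100.2, 151.5]
ee_rot: [-3.11, 0.445, -0.0]
ft_force: [-0.8, -0.0, -0.0]
opening: 0.006
grip_force: 0.0
t 11.5 deck [-75.5  -0.9 151.5] yawerr 0.0015 tilt [ 0. -0.] F [-0.8 -0.  -0. ] op 0.01
```

```bash
python3 -m jog '1 0 0 0.07 0;1 0 0 0 0;1 0 0 0.07 0;1 0 0 0 0;1 0 0 0.05 0;1 0 0 0 0;1 0 0 0 0;1 0 0 0 0'; python3 -c "from h import *;st()"
```

```text
time: 12.5
tcp_pos: [589.2, 99.9, 145.9]
ee_rot: [3.11, -0.445, 0.0]
ft_force: [-1.8, -1.2, 3.9]
opening: 0.006
grip_force: 2.2
t 12.5 deck [-75.5  -1.1 145.9] yawerr 0.0013 tilt [ 0. -0.] F [-1.8 -1.2  3.9] op 0.01
```

At 26 mm from the rear the top is only about 146 mm high, so the rear is a wedge. My first push rode up on it, and the next must be lower (about 133). To tow, I move to the flatter middle.

```bash
python3 -m jog '1 0 0 -0.5 0;1 0.8 -0.27 0 0;1 0 0 0 0;1 0 0 0.07 0;1 0 0 0.07 0;1 0 0 0.07 0;1 0 0 0 0;1 0 0 0 0'; python3 -c "from h import *;st()"
```

```text
time: 13.5
tcp_pos: [614.4, 101.2, 154.5]
ee_rot: [3.11, -0.445, 0.0]
ft_force: [-0.1, -0.7, -0.3]
opening: 0.005
grip_force: 0.0
t 13.5 deck [-51.6   7.3 154.5] yawerr 0.0016 tilt [ 0. -0.] F [-0.1 -0.7 -0.3] op 0.0
```

```bash
python3 -m jog '1 0 0 0.07 0;1 0 0 0 0;1 0 0 0.07 0;1 0 0 0 0;1 0 0 0.04 0;1 0 0 0 0;1 0 0 0 0;1 0 0 0 0'; python3 -c "from h import *;st()"
```

```text
time: 14.5
tcp_pos: [615.4, 100.9, 151.7]
ee_rot: [3.109, -0.446, 0.004]
ft_force: [-4.4, -2.5, 16.4]
opening: 0.004
grip_force: 8.2
t 14.5 deck [-50.6   7.3 151.7] yawerr 0.001 tilt [ 0.002 -0.001] F [-4.4 -2.5 16.4] op 0.0
```

```bash
python3 -m jog '1 -0.2 0 0 0;1 -0.2 0.03 0 0.5;1 -0.25 0.06 0 0.8;1 -0.25 0.08 0 0.8;1 -0.25 0.1 0 0.8;1 -0.25 0.1 0 0.6;1 -0.25 0.1 0 0.5;1 0 0 0 0'; python3 - <<'E'
from h import *
st()
s=ctrl.read_camera("scene");t=ctrl.read_camera("top")
a=t[130:260,190:290,::-1];b=s[120:250,180:280,::-1]
cv2.imwrite("pics/c7.png",np.hstack([cv2.resize(a,(400,520),interpolation=2),cv2.resize(b,(400,520),interpolation=2)]))
E
```

```text
time: 15.5
tcp_pos: [562.6, 108.6, 149.1]
ee_rot: [2.999, -0.932, 0.0]
ft_force: [-0.1, 0.3, 0.9]
opening: 0.006
grip_force: 0.0
t 15.5 deck [-103.4   -0.3  149.1] yawerr -0.317 tilt [-0.    -0.001] F [-0.1  0.3  0.9] op 0.01
```

View pics/c7.png

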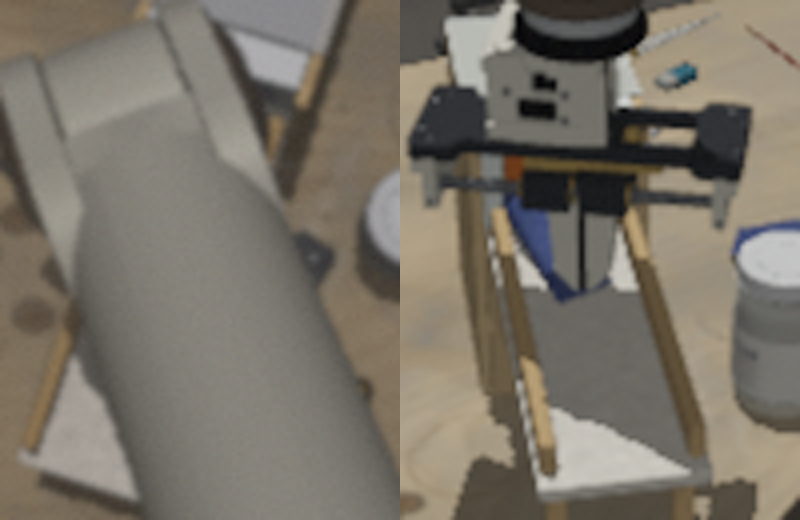

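The fingers slipped off the wedge-shaped top and the tube has hardly moved: its rear is still at crop (565,300). New plan: open the hand and put only the right finger into the gap between the tube and the right rail, with the other finger hanging outside the left rail. Then nudge the tube's rear toward +y so it lies along the left rail.

```bash
python3 -m jog '1 0 0 -1 0;0 0 0 0 -1;0 0 0 0 -1;0 0 0 0 -1;0 0 0 0 -0.95;0 0.9 -0.55 0 0;0 0.9 -0.55 0 0;0 0 0 0 0'; python3 - <<'E'
from h import *
st();print(ctrl.get_state()["q"])
s=ctrl.read_camera("scene");t=ctrl.read_camera("top");cv2.imwrite("pics/s8.png",s[:,:,::-1]);cv2.imwrite("pics/t8.png",t[:,:,::-1])
g=lambda P:np.round([(P-M)@D,(P-M)@Y],1).tolist()
for m,r,c in blobs(s,60):
    if 190<c[0]<260 and 140<c[1]<240:
        P=np.argwhere(m)[:,::-1]; print(r,"rows",[(int(v),int(P[P[:,1]==v,0].min()),int(P[P[:,1]==v,0].max())) for v in range(r[1],r[1]+r[3],2)])
        v=r[1]+r[3]-1;u=P[P[:,1]==v,0].mean();print("rear low",g(ray("scene",u,v,132)));q=P[P[:,0]==P[:,0].max()].mean(0);print("right",q,g(ray("scene",*q,135)))
E
```

```text
time: 16.6
tcp_pos: [626.3, 124.6, 178.6]
ee_rot: [-3.107, 0.451, -0.001]
ft_force: [-0.1, 0.6, -0.1]
opening: 0.718
grip_force: 0.0
t 16.6 deck [-46.8  33.1 178.6] yawerr -0.0028 tilt [0.001 0.001] F [-0.1  0.6 -0.1] op 0.72
[ 0.05013859  0.52349627 -0.39597766  1.62764917  0.22494244  1.03466844
 -2.27266954]
[206 167  26  28 318] rows [(167, 208, 212), (169, 207, 215), (171, 207, 217), (173, 207, 218), (175, 208, 219), (177, 210, 221), (179, 211, 222), (181, 212, 224), (183, 213, 226), (185, 214, 228), (187, 216, 229), (189, 217, 231), (191, 218, 228), (193, 219, 223)]
rear low [-94.3, 11.2]
right [231. 189.] [-81.9, -18.2]
```

```bash
python3 -m jog '0 0 0 0 0;0 0 0 0 0;0 0 0 0 0;0 0 0 0.4 0;0 0 0 0.4 0;0 0 0 0.3 0;0 0 0 0.3 0;0 0 0 0 0'; python3 -c "from h import *;st()"
```

```text
time: 17.7
tcp_pos: [622.4, 124.9, 135.4]
ee_rot: [3.109, -0.451, -0.006]
ft_force: [-3.7, 0.5, -1.8]
opening: 1.002
grip_force: 0.0
t 17.7 deck [-50.6  32.2 135.4] yawerr -0.0024 tilt [-0.004  0.   ] F [-3.7  0.5 -1.8] op 1.0
```

```bash
python3 -m jog '0 -0.25 0 0 0;0 -0.25 0.03 0 0;0 0 0 0 0;0 0 -0.1 0 0;0 -0.1 -0.1 0 0;0 -0.1 -0.1 0 0;0 -0.1 0 0 0;0 0 0 0 0'; python3 -c "from h import *;st()"
```

```text
time: 18.7
tcp_pos: [603.3, 139.2, 137.0]
ee_rot: [3.109, -0.45, -0.0]
ft_force: [0.4, -0.3, -0.8]
opening: 1.0
grip_force: 0.0
t 18.7 deck [-73.   40.6 137. ] yawerr -0.002 tilt [-0. -0.] F [ 0.4 -0.3 -0.8] op 1.0
```

```bash
python3 -m jog '0 -0.15 -0.08 0 0;0 -0.1 -0.08 0 0;0 0 -0.04 0 0;0 0 0 0 0;0 0 0.2 0 0;0 0 0 -0.8 0;0 0 0 -0.8 0;0 -0.5 0 0 0'; python3 - <<'E'
from h import *
st()
s=ctrl.read_camera("scene");cv2.imwrite("pics/s9.png",s[:,:,::-1])
t=ctrl.read_camera("top");cv2.imwrite("pics/t9.png",t[:,:,::-1])
g=lambda P:np.round([(P-M)@D,(P-M)@Y],1).tolist()
for m,r,c in blobs(s,60):
    if 190<c[0]<260 and 140<c[1]<240:
        P=np.argwhere(m)[:,::-1]; print(r,"rows",[(int(v),int(P[P[:,1]==v,0].min()),int(P[P[:,1]==v,0].max())) for v in range(r[1],r[1]+r[3],2)])
        v=r[1]+r[3]-1;u=P[P[:,1]==v,0].mean();print("rear low",g(ray("scene",u,v,132)));q=P[P[:,0]==P[:,0].max()].mean(0);print("right",q,g(ray("scene",*q,135)))
b=s[130:230,180:260,::-1];cv2.imwrite("pics/c9.png",cv2.resize(b,None,fx=5,fy=5,interpolation=2))
E
```

```text
time: 19.7
tcp_pos: [584.1, 145.0, 187.0]
ee_rot: [-3.107, 0.454, -0.007]
ft_force: [-0.6, 0.1, 0.3]
opening: 1.001
grip_force: 0.0
t 19.7 deck [-93.1  40.7 187. ] yawerr -0.0046 tilt [0.005 0.001] F [-0.6  0.1  0.3] op 1.0
[210 167  15  28 298] rows [(167, 213, 216), (169, 210, 218), (171, 210, 219), (173, 210, 219), (175, 210, 220), (177, 210, 220), (179, 210, 221), (181, 211, 221), (183, 211, 222), (185, 211, 222), (187, 211, 223), (189, 211, 223), (191, 211, 224), (193, 212, 220)]
rear low [-91.2, 28.0]
right [224.  191.5] [-89.7, 0.5]
```

The tube now lies straight along the left rail: right side at y≈0, rear at x≈-91. I close the fingers and go behind its rear end, lower this time.

```bash
python3 -m jog '1 -0.5 0.5 0 0;1 -0.5 0.45 0 0;1 0 0 0 0;1 0 0 0 0;1 0 0 0 0;1 0 0 0 0;1 0 0 0 0;1 0 0 0 0'; python3 -m jog '1 0 0 0.5 0;1 0 0 0.5 0;1 0 0 0.5 0;1 0 0 0.28 0;1 0 0 0 0;1 0.2 0 0 0;1 0.2 0 0 0;1 0 0 0 0';python3 -c "from h import *;st()"
```

```text
time: 20.8
tcp_pos: [545.2, 126.7, 185.0]
ee_rot: [-3.109, 0.451, -0.0]
ft_force: [0.2, 0.0, -0.3]
opening: 0.18
grip_force: 0.0
time: 21.8
tcp_pos: [557.5, 122.8, 131.6]
ee_rot: [-3.109, 0.453, -0.001]
ft_force: [-0.4, -0.2, 0.5]
opening: 0.004
grip_force: 0.0
t 21.8 deck [-112.3   11.9  131.6] yawerr -0.0034 tilt [0.001 0.   ] F [-0.4 -0.2  0.5] op 0.0
```

```bash
python3 -m jog '1 0.2 0 0 0;1 0.2 0 0 0;1 0.2 0 0 0;1 0.2 0 0 0;1 0.2 0 0 0;1 0 0 0 0;1 0 0 0 0;1 0 0 0 0';python3 - <<'E'
from h import *
st()
s=ctrl.read_camera("scene");cv2.imwrite("pics/s10.png",s[:,:,::-1])
for m,r,c in blobs(s,30):
    if 190<c[0]<260 and 140<c[1]<240: print(r,c)
E
```

```text
time: 22.8
tcp_pos: [585.4, 114.8, 131.7]
ee_rot: [-3.109, 0.451, -0.0]
ft_force: [-0.1, 0.2, 0.2]
opening: 0.004
grip_force: 0.0
t 22.8 deck [-83.3  12.1 131.7] yawerr -0.0023 tilt [0. 0.] F [-0.1  0.2  0.2] op 0.0
```

```bash
python3 -m jog '1 0.2 0 0 0;1 0.2 0 0 0;1 0.2 0 0 0;1 0.2 0 0 0;1 0 0 0 0;1 0 0 0 0;1 0 0 0 0;1 0 0 0 0';python3 -c "from h import *;st()"
```

```text
time: 23.85
tcp_pos: [608.4, 107.9, 131.7]
ee_rot: [3.109, -0.451, 0.0]
ft_force: [-0.8, -0.2, 0.0]
opening: 0.003
grip_force: 0.0
t 23.85 deck [-59.3  12.  131.7] yawerr -0.0024 tilt [ 0. -0.] F [-0.8 -0.2  0. ] op 0.0
```

```bash
python3 -m jog '1 0.1 0 0 0;1 0.1 0 0 0;1 0.08 0 0 0;1 0 0 0 0;1 0 0 0 0;1 0 0 0 0;1 0 0 0 0;1 0 0 0 0';python3 - <<'E'
from h import *
st()
s=ctrl.read_camera("scene");cv2.imwrite("pics/s11.png",s[:,:,::-1])
m=blue(s);print(np.argwhere(m[150:230,195:250])[:,::-1][:40].tolist())
E
```

```text
time: 24.85
tcp_pos: [616.5, 105.5, 131.7]
ee_rot: [-3.109, 0.451, -0.0]
ft_force: [-0.4, 0.5, 0.3]
opening: 0.007
grip_force: 0.0
t 24.85 deck [-50.8  11.9 131.7] yawerr -0.0025 tilt [0. 0.] F [-0.4  0.5  0.3] op 0.01
[]
```

```bash
python3 -m jog '1 -0.5 0 0 0;1 -1 0 0 0;1 -1 0 0 0;1 -1 0 -1 0;1 -1 0 -1 0;1 -1 0 -1 0;1 0 0 -1 0;1 0 0 -1 0';python3 - <<'E'
from h import *
st()
s=ctrl.read_camera("scene");t=ctrl.read_camera("top")
a=t[70:270,160:320,::-1];b=s[100:290,150:310,::-1]
cv2.imwrite("pics/c12.png",np.hstack([cv2.resize(a,(400,500),interpolation=2),cv2.resize(b,(400,475),interpolation=2)[:,:] if 0 else cv2.resize(b,(400,500),interpolation=2)]))
m=blue(s);print(len(np.argwhere(m[150:230,195:250])))
h=cv2.cvtColor(s,cv2.COLOR_RGB2HSV);o=cv2.inRange(h,(3,170,60),(14,255,200))[130:190,195:250];print("orange",cv2.boundingRect(o),cv2.countNonZero(o))
E
```

```text
time: 25.9
tcp_pos: [456.7, 152.7, 282.6]
ee_rot: [3.109, -0.449, 0.001]
ft_force: [0.4, 1.0, 0.9]
opening: 0.011
grip_force: 0.0
t 25.9 deck [-217.5   12.2  282.6] yawerr -0.0012 tilt [ 0.    -0.001] F [0.4 1.  0.9] op 0.01
0
orange (12, 24, 17, 17) 205
```

View pics/c12.png

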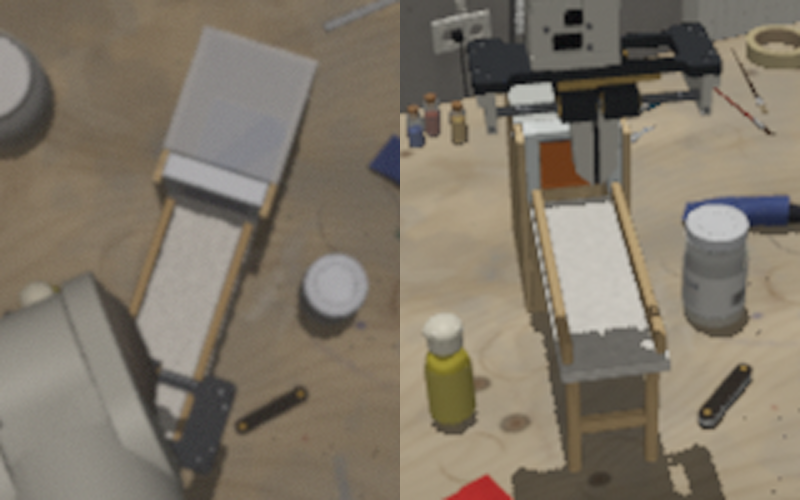

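The deck is empty and the flap hangs shut (orange at scene crop (560,165), same rows as at the start). Bottle, jar and pocket tool are where they were, and the hand is clear in the air.

```bash
python3 -c "
from bench import ctrl
print(ctrl.hand_in())"
```

```text
the job is handed in; nothing more can be done
None
```

The job is handed in at about 26 s: the blue tube is off the deck and the flap hangs shut, so it should be in the box (I did not see inside), and the bystanders look unmoved; my first push jammed at about 67 N, so I pressed on the tube and nudged it sideways with one open finger before the final closed-finger push.

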